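Load a frame into the drilling nest

ROBOT

A 6-joint arm with a two-finger parallel gripper is mounted at the origin on a cart in front of the work surface, level with it; the furniture and walls round the work are solid. World frame = base frame: x ahead of the robot, y to its left, z up, the work surface at z = 0. Lengths are in m, angles in rad, forces in N, time in s.
With the tool pointing down it reaches from about 0.275 to 0.825 m from the base axis. Payload 5.2 kg.
Tool frame: the origin (TCP) lies where the fingers leave the gripper's body, on its centre line; the fingertips stand 84 mm ahead of it and the grasp point (between the pads) lies 65 mm ahead of it; z points along the fingers, y is the direction in which the jaws open and shut (so a half turn about z gives the same grasp; the last joint's range is limited). The gripper opens to 93 mm and grips with 3 to 60 N. Pads are 15 mm wide; open, the fingers measure 128 mm over their backs; the gripper's body (75 mm by 188 mm) begins 65 mm behind the grasp point.
Start: joints at [1.065, 0.259, 1.535, -0, 1.348, -0.203], TCP at [0.164, 0.525, 0.303] pointing down, gripper open.
Joint ranges: [-3.14, 3.14], [-0.91, 2.08], [0.19, 2.58], [-1.22, 4.36], [0.22, 2.71], [-3.12, 3.12]. Speed limits (rad/s): [2.57, 2.57, 3.14, 3.14, 3.14, 3.14].

INTERFACE

Orientations are given as a rotation vector (axis times angle).
In Python, from rig import sensors, cams, job gives the robot as it stands.
- The arm moves only by the shell command python3 -m creep 'ROWS' [OPENING]. ROWS is JSON, a list of rows, each a list of 6 numbers: the shift along the world's x, y, z in cm, then the turn, a rotation vector about the world's x, y, z in rad. A call has 1 to 10 rows; each row is the pose to reach, as a shift and turn from the pose measured when the call began; what a row does not reach only later rows make up. A row lasts 1/8 s, in which the tool goes at most 62.5 mm and 10.7 degrees, less where a joint would pass 70% of its speed; a pose out of reach is approached as far as the arm can. A call with a gripper value outside its range is refused whole. OPENING is the finger opening in cm, from 0 to 9.3, set as the call begins (- or left out, the last holds). The fingers move at their own pace and stop on an object; the grip force is fixed at half the most. Time passes only in rows, so rows that repeat a pose let the fingers close. It gives the time, the measured TCP pose, the force and the opening at its end, in the units of the state.
- sensors.sense(): the state, without advancing time (a new reading comes with each control period).
- cams.capture(name): name is "scene" or "side" or "wrist"; returns a dict with "frame" (480x640x3 uint8, red, green, blue), "K" (3x3 intrinsics, pixels), "origin" and "orientation" of the camera in the world. Camera axes: x right, y up, looking along -z (the intrinsics and any distortion apply to the point x, -y, -z); pixel columns grow to the right and rows downward; lengths in m; the calibration is good to about 2 mm. A picture is of the moment at which its call begins. There is no depth.
- job.hand_in(): hands the job in, once; it reports no verdict.
Trained networks look in the newest picture that a camera, given by its name, has taken for a name from the list of things; names that differ only in an ending like _2 or _b are one class to them, and where a whole thing is asked for, a point or a joint stands for the part that bears it (a point fixed in the world has none). Each returns a list of dicts, best first, with "confidence" (0 to 1); they miss things now and then, are a little off and sometimes report something else, mostly with a low value. They report only what shows in the picture. A call takes as long as a camera call.
- cams.spot_in(label, camera): "uv" ([column, row] in pixels, amid what is visible of it).
- cams.cut_out(label, camera): "pixels" (480x640 bool, what is visible of it) and "uv" ([column, row] in pixels, amid what is visible of it).
The state is a dict: "clock": time; "joints": joint angles; "joint_velocities": joint speeds; "tau": joint torques, N m; "tool_pos": TCP position; "tcp_rot": TCP orientation; "force": force on the tool from outside, world axes, zero at the start; "wrist_torque": the same for the moment, N m; "gripper_width": opening from 0.0 (shut) to 1.0 (fully open).
Only numpy, scipy, OpenCV 4.12 (cv2) and the standard library are available. Lean on these libraries where they do the work, as an engineer would, in place of code of your own. Each camera call takes 0.05 s, during which the arm holds its last target. There are 200 camera calls.

TASK

Load the acrylic frame into the drilling nest: with the fingertips, press its leading end down hard against the spring lift pins while sliding it in under the two keeper lips and their hold-down leaf springs, until it is fully home against the end stop, then take the hand away. Only press and push the frame, never lift it out of the channel, and leave the two loose bolts and the nut beside the nest alone.

Things in the scene. Friction and masses are not known exactly. Their poses are not given: they have to be found in the camera images.
- nest: drilling nest: fixed straight channel on a steel base plate 104 x 346 mm, 15 mm thick, with four bolted lugs (out to 73 mm each side). Origin on its underside (table height), on the channel's centre line, at the mouth of the keepers. y axis = sliding direction, z up. Channel floor 15 mm above the origin, 64 mm between walls whose tops are at 30 mm; it starts open at y = -228 mm
- nest_mouth (a point): point on the channel floor, centre line, at the mouth (y = 0 of the nest). From here to 32 mm on, a steel keeper on each wall (38 mm above the table, screw heads to 42) has a lip 7 mm in over the channel. Lip underside 9 mm above the channel floor; a lead-in chamfer starts 11.7 mm above it. 50 mm lie free between the lips
- leaf_left (a joint): hold-down leaf spring behind one lip (a second like it opposite), 13 to 60 mm past the mouth, 50 mm free between the two. Each slopes down towards the stop and bears on the frame's edge with about 2.5 N, lifting 2 mm as the frame passes under. Value in rad: 0 at rest, about 0.06 with the frame beneath
- lift_pin_0 (a joint): one of four brass spring pins that stand 7 mm out of the channel floor, 22 mm either side of the centre line, 32 and 170 mm before the mouth; about 0.5 N each. Value in m: 0 up, 0.007 pushed flush. The frame starts on them, top 14 mm above the floor, where the lips block its leading end; pushed down, its top is 7 mm above the floor. This pin is at 32 mm, x negative
- nest_stop (a point): point on the channel floor (15 mm above the table), centre line, at the face of the two end stop buttons, 95 mm past the mouth; the stop block is 12 mm high above the floor
- frame: loose clear acrylic frame 62 (x) x 200 (y) x 7 mm, about 85 g, in the channel with 1 mm free each side; slides easily there (friction about 0.15). Origin at the centre of its underside, y axis along it towards the stop. Window 27 x 144 mm; side rails 17 mm wide, end bars 28 mm long (leading one y = 72 to 100 mm, solid over the full width)
- frame_lead (a point): middle of the frame's leading end face: end towards the stop, at half thickness (3.5 mm above the underside). A downward press of 12 to 20 N about 15 mm behind this end lets the fingertips drag the frame along under the leaf springs; with a light press they slip on the acrylic (friction about 0.6)
- frame_tail (a point): middle of the frame's trailing end face, at half thickness
- long_bolt: longer loose hexagon bolt standing on its head, 16 x 18 x 46 mm, on the table beyond the nest; to be left alone. Origin at its underside
- short_bolt: shorter loose hexagon bolt standing on its head, 16 x 18 x 36 mm, on the table beyond the nest; to be left alone. Origin at its underside
- hex_nut: loose hexagon nut 19 x 22 x 10 mm on the table beyond the nest; to be left alone. Origin at its underside

How it is judged:
By the outcome, as a careful person would: the job done as asked, in the order asked, and still so for the second after the job is handed in, with the robot touching nothing.
It also fails if it takes over 48 s, if anything falls off the work surface, if the arm or the gripper's body presses on something with over 40 N, if the wrist force passes 120 N, or if a joint passes its speed limit or range.

## Working session

There is one attempt and no reset: what is moved stays moved. The work goes in short steps, Python scripts to look and compute and a shell command to move; the robot and the scene stay as the last step left them, time stands still between calls to the robot, and variables do not carry over. Pictures are saved under pics/ and viewed, about 8 in all and at most 12, crops included, and the job is handed in when it is done.

```bash
mkdir -p pics; cat > h.py <<'E'
import numpy as np,cv2
from rig import sensors,cams,job
from scipy.spatial.transform import Rotation as R
def rot(o):
    o=np.array(o,float)
    if o.shape==(3,3): return o
    return R.from_rotvec(o).as_matrix() if o.size==3 else R.from_quat(o).as_matrix()
def ray(c,uv):
    K=np.array(c["K"]);d=np.linalg.inv(K)@[uv[0],uv[1],1]
    return np.array(c["origin"]),rot(c["orientation"])@(d*[1,-1,-1])
def at(c,uv,z):
    o,d=ray(c,uv);return o+d*(z-o[2])/d[2]
def px(c,p):
    q=rot(c["orientation"]).T@(np.array(p)-c["origin"]);q=q*[1,-1,-1]
    u=np.array(c["K"])@q;return u[:2]/u[2]
def save(c,n): cv2.imwrite("pics/"+n,c["frame"][:,:,::-1])
E
python3 - <<'E'
from h import *
s=sensors.sense();print({k:np.round(v,3) for k,v in s.items()})
for n in ["scene","side","wrist"]:
    c=cams.capture(n);save(c,n+"0.png");print(n,{k:np.round(v,3).tolist() for k,v in c.items() if k!="frame"})
    for l,z in [("nest",.015),("nest_mouth",.015),("nest_stop",.015),("frame",.029),("frame_lead",.0255),("frame_tail",.0255),("leaf_left",.025),("lift_pin_0",.022),("long_bolt",.02),("short_bolt",.02),("hex_nut",.005)]:
        try:
            for r in cams.spot_in(l,n)[:2]: print(l,round(r["confidence"],2),np.round(r["uv"]),np.round(at(c,r["uv"],z),3))
        except Exception as e: print(l,e)
E
```

```text
{'clock': np.float64(0.0), 'joints': array([ 1.065,  0.259,  1.536,  0.   ,  1.348, -0.203]), 'joint_velocities': array([-0.001, -0.   , -0.   ,  0.001,  0.001, -0.002]), 'tau': array([ 1.0000e-03, -4.3730e+01, -2.8402e+01,  7.2000e-02,  4.1000e-02,
       -0.0000e+00]), 'tool_pos': array([0.164, 0.525, 0.302]), 'tcp_rot': array([-4.740e-01, -3.105e+00,  3.000e-03]), 'force': array([-0.812,  0.135,  0.366]), 'wrist_torque': array([-0.003, -0.02 ,  0.006]), 'gripper_width': np.float64(1.002)}
scene {'K': [[516.251, 0.0, 331.358], [0.0, 516.251, 241.067], [0.0, 0.0, 1.0]], 'origin': [0.135, 0.35, 0.702], 'orientation': [0.391, -0.741, -2.068]}
nest_mouth 0.98 [315. 316.] [0.493 0.136 0.015]
nest_stop 0.97 [310. 317.] [0.495 0.143 0.015]
frame 0.87 [386. 283.] [0.473 0.014 0.029]
frame_lead 0.89 [389. 285.] [0.468 0.012 0.025]
frame_lead 0.22 [312. 312.] [0.496 0.14  0.025]
frame_tail 0.89 [384. 283.] [0.477 0.015 0.025]
lift_pin_0 0.32 [313. 316.] [0.491 0.141 0.022]
long_bolt 0.55 [313. 264.] [0.576 0.086 0.02 ]
short_bolt 0.59 [313. 313.] [0.497 0.138 0.02 ]
short_bolt 0.5 [297. 274.
[... 240 characters left out ...]
0.466 0.079 0.015]
nest_mouth 0.72 [245. 266.] [0.467 0.087 0.015]
nest_mouth 0.59 [294. 292.] [ 0.479 -0.     0.015]
nest_stop 0.8 [247. 268.] [0.466 0.081 0.015]
nest_stop 0.54 [287. 226.] [0.569 0.108 0.015]
frame 0.85 [292. 292.] [ 0.468 -0.008  0.029]
frame_lead 0.62 [293. 294.] [ 0.468 -0.009  0.025]
frame_tail 0.57 [293. 293.] [ 0.47  -0.008  0.025]
long_bolt 0.59 [307. 231.] [0.577 0.073 0.02 ]
short_bolt 0.55 [290. 224.] [0.571 0.104 0.02 ]
short_bolt 0.22 [249. 267.] [0.466 0.077 0.02 ]
hex_nut 0.45 [326. 265.] [0.555 0.014 0.005]
wrist {'K': [[410.737, 0.0, 323.929], [0.0, 410.737, 237.396], [0.0, 0.0, 1.0]], 'origin': [0.099, 0.546, 0.383], 'orientation': [-0.214, -0.157, 1.261]}
```

```bash
python3 - <<'E'
import cv2
a=cv2.imread("pics/scene0.png");b=cv2.imread("pics/side0.png")
cv2.imwrite("pics/sc.png",cv2.resize(a[200:380,230:470],(800,600),interpolation=2))
cv2.imwrite("pics/sd.png",cv2.resize(b[170:380,160:440],(800,600),interpolation=2))
E
```

```text
(no output)
```

View pics/sc.png

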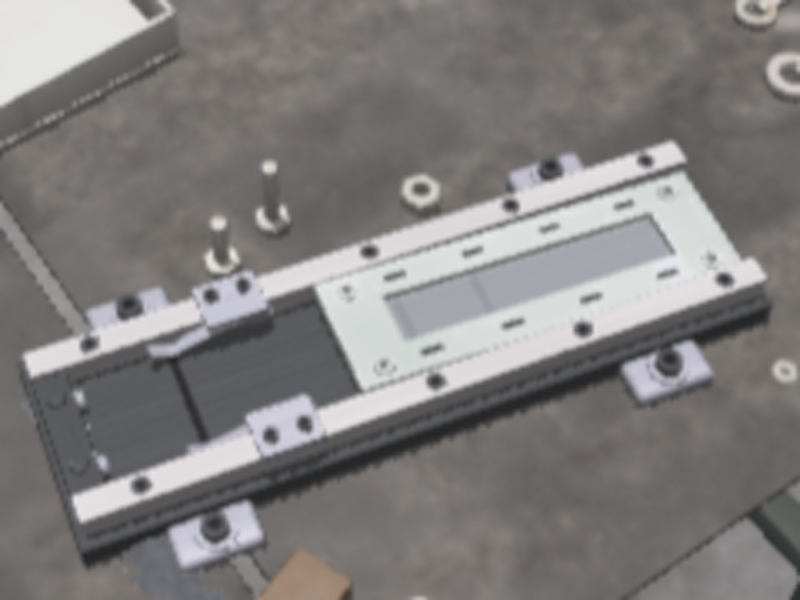

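View pics/sd.png

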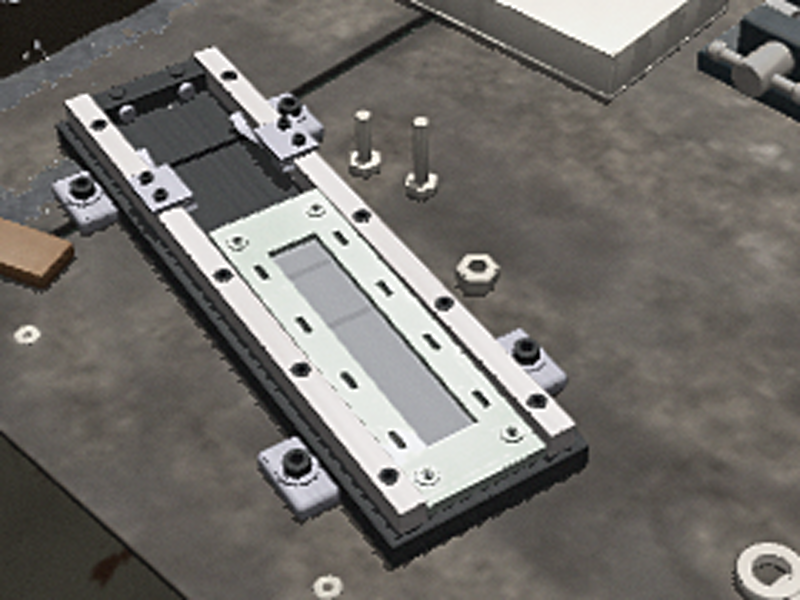

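The pictures show the frame in the channel, with its leading end about 50 mm short of the keepers. The leading corners are at scene crop (316,288) and (362,388). The stop is at the left in the scene view. The bolts and nut lie on the far side.

```bash
python3 - <<'E'
from h import *
from scipy.optimize import least_squares
cs,cd=cams.capture("scene"),cams.capture("side")
S=lambda p:np.array(p)/3.3333+[230,200]
D=lambda p:np.array(p)/2.857+[160,170]
obs=[]
far=[(90,344),(370,251),(511,205),(646,161)];near=[(141,485),(435,381),(584,329),(725,279)]
l=[(98,125),(223,275),(301,370),(388,475)];r=[(228,76),(361,216),(444,303),(538,401)]
sc=[("f",i,cs,S(p)) for i,p in enumerate(far)]+[("n",i,cs,S(p)) for i,p in enumerate(near)]+[("f",i,cd,D(p)) for i,p in enumerate(r)]+[("n",i,cd,D(p)) for i,p in enumerate(l)]
fr=[(-1,1,cs,S((362,388))),(1,1,cs,S((316,288))),(1,-1,cs,S((683,178))),(-1,1,cd,D((210,232))),(1,1,cd,D((325,187))),(1,-1,cd,D((545,445)))]
# channel dir +world y; nest local x sign irrelevant: lateral a = +far
def W(p,a,b,z):
    u=np.array([np.sin(p[2]),np.cos(p[2])]);n=np.array([u[1],-u[0]])
    return np.r_[p[:2]+u*b+n*a,z]
# p: x,y (frame centre),yaw ; screw offset w, screw s-positions 4, camera biases
def res(p):
    e=[]
    bs={id(cs):p[8:10],id(cd):p[10:12]}
    for t,i,c,uv in sc: e+=list(px(c,W(p,p[3] if t=="f" else -p[3],p[4+i],.031))+bs[id(c)]-uv)
    for a,b,c,uv in fr: e+=list(px(c,W(p,a*.031,b*.1,.029))+bs[id(c)]-uv)
    return e+list(p[8:12]*.5)
q=least_squares(res,[.47,.01,0,.04,.2,.05,0,-.05,0,0,0,0],loss="soft_l1")
p=q.x;print(np.round(p,4),np.round(np.array(res(p)[:-4]).reshape(-1,2),1).tolist())
# keeper/stop positions along channel
for n,c,uv,z in [("kfar mouth in",cs,S((270,310)),.038),("knear mouth top R",cs,S((325,428)),.038),("far stop btn",cs,S((80,397)),.021),("near",cs,S((102,463)),.021),
 ("d near mouth",cd,D((192,190)),.038),("d far mouth",cd,D((321,138)),.038),("d near start",cd,D((131,165)),.038),("d stop",cd,D((127,114)),.021),("d stop2",cd,D((186,91)),.021)]:
    w=at(c,uv,z)[:2]-p[:2];u=np.array([np.sin(p[2]),np.cos(p[2])])
    print(n,"along",round(w@u,4),"lat",round(w@[u[1],-u[0]],4))
E
```

```text
[ 0.4734  0.0056  0.2174  0.0388  0.2078  0.068  -0.007  -0.0817 -0.5541
  1.7792  0.4542  0.6438] [[-0.2, -0.2], [-0.1, 0.2], [0.0, 0.1], [-0.0, 0.1], [0.0, -0.3], [0.2, -0.0], [-0.1, 0.0], [-0.2, 0.2], [0.6, -0.4], [0.3, -0.2], [0.2, 0.2], [-0.4, 0.2], [0.5, -0.5], [0.0, -0.1], [-0.1, -0.1], [0.0, 0.4], [0.5, 1.2], [-0.7, -0.3], [0.7, -4.1], [-1.0, 0.9], [-3.1, 0.9], [0.6, -2.4]]
kfar mouth in along 0.1276 lat 0.018
knear mouth top R along 0.1268 lat -0.049
far stop btn along 0.221 lat 0.0166
near along 0.2215 lat -0.0195
d near mouth along 0.1228 lat -0.026
d far mouth along 0.1231 lat 0.0486
d near start along 0.1574 lat -0.0429
d stop along 0.2177 lat -0.0187
d stop2 along 0.2184 lat 0.0173
```

```bash
python3 -m creep '[[3.3,-4.4,0,0,0,-0.149],[6.6,-8.7,0,0,0,-0.298],[9.8,-13.1,0,0,0,-0.446],[13.1,-17.4,0,0,0,-0.595],[16.4,-21.8,0,0,0,-0.744],[19.7,-26.2,-1,0,0,-0.893],[23,-30.5,-3,0,0,-1.042],[26.2,-34.9,-5,0,0,-1.19],[29.5,-39.2,-7,0,0,-1.339],[32.8,-43.6,-8,0,0,-1.488]]' 0
python3 -m creep '[[0,0,0,0,0,0],[0,0,0,0,0,0]]'
python3 - <<'E'
from h import *
s=sensors.sense();print({k:np.round(s[k],4) for k in ["clock","tool_pos","tcp_rot","force","gripper_width","joints"]})
print(R.from_rotvec(s["tcp_rot"]).as_matrix().round(3))
for n in ["wrist","scene","side"]:
    c=cams.capture(n);save(c,n+"1.png")
    if n=="wrist": print(np.round(c["origin"],4),np.round(c["orientation"],3))
    for l,z in [("frame",.029),("frame_lead",.0255),("nest_mouth",.015),("leaf_left",.025)]:
        for r in cams.spot_in(l,n)[:1]: print(n,l,round(r["confidence"],2),np.round(r["uv"]),np.round(at(c,r["uv"],z),3))
E
```

```text
clock: 3.15
tool_pos: [0.4925, 0.0874, 0.2218]
tcp_rot: [-2.456, -1.957, 0.001]
force: [1.7, 0.4, 0.8]
gripper_width: 0.009
clock: 3.4
tool_pos: [0.4922, 0.0874, 0.2216]
tcp_rot: [-2.456, -1.957, 0.002]
force: [-0.4, 0.3, 0.2]
gripper_width: 0.007
{'clock': np.float64(3.4), 'tool_pos': array([0.4922, 0.0874, 0.2216]), 'tcp_rot': array([-2.4556e+00, -1.9566e+00,  1.9000e-03]), 'force': array([-0.4301,  0.3034,  0.1893]), 'gripper_width': np.float64(0.0071), 'joints': array([-4.8100e-02,  2.4270e-01,  1.7687e+00,  6.0000e-04,  1.1323e+00,
        1.7680e-01])}
[[ 0.223  0.975 -0.002]
 [ 0.975 -0.223  0.001]
 [ 0.    -0.002 -1.   ]]
[0.507  0.1545 0.302 ] [-0.247  0.031 -0.224]
wrist frame 0.98 [322. 246.] [0.488 0.082 0.029]
wrist frame_lead 0.9 [324. 241.] [0.49  0.084 0.026]
wrist nest_mouth 0.83 [320. 105.] [0.508 0.173 0.015]
wrist leaf_left 0.66 [278. 100.] [0.482 0.181 0.025]
scene frame 0.76 [387. 283.] [0.472 0.014 0.029]
scene frame_lead 0.57 [386. 286.] [0.471 0.016 0.025]
scene nest_mouth 0.85 [313. 314.] [0.497 0.137 0.015]
scene leaf_left 0.42 [302. 329.] [0.48  0.167 0.025]
side frame 0.83 [295. 295.] [ 0.467 -0.014  0.029]
side frame_lead 0.68 [292. 294.] [ 0.468 -0.008  0.025]
side nest_mouth 0.77 [248. 268.] [0.467 0.08  0.015]
side leaf_left 0.5 [245. 270.] [0.455 0.072 0.025]
```

View pics/wrist1.png

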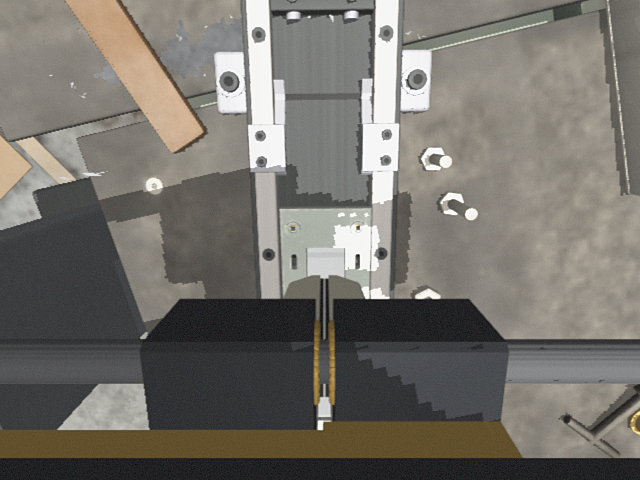

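The wrist view shows the frame's lead edge at row 208 (columns 280–371), the keeper mouth at row 171–173, and the stop buttons at row 15. The fingers are roughly centred on the channel.

```bash
python3 - <<'E'
from h import *
c=cams.capture("wrist");s=sensors.sense();T=s["tool_pos"]
yaw=.2174;u=np.array([np.sin(yaw),np.cos(yaw)]);n=np.array([u[1],-u[0]])
for k,uv,z in [("leadL",(281,208),.029),("leadR",(371,208),.029),("holeL",(293,228),.029),("holeR",(358,228),.029),("wallL lo",(276,196),.030),("wallR lo",(372,196),.030),("keepL in",(284,171),.038),("keepR in",(363,171),.038),("keepL start",(284,124),.038),("keepR",(363,124),.038),("btnL",(293,18),.021),("btnR",(351,18),.021),("scrL lo",(269,254),.031),("scrR lo",(381,254),.031),("scrL hi",(258,34),.031),("scrR hi",(386,34),.031)]:
    w=at(c,uv,z)[:2];d=w-T[:2];print(k,np.round(w,4),"fromTCP along %.1f lat %.1f mm"%(1e3*d@u,1e3*d@n))
E
```

```text
leadL [0.4677 0.1134] fromTCP along 20.1 lat -29.8 mm
leadR [0.5268 0.0999] fromTCP along 19.6 lat 30.8 mm
holeL [0.4722 0.0982] fromTCP along 6.2 lat -22.1 mm
holeR [0.5155 0.0883] fromTCP along 5.9 lat 22.2 mm
wallL lo [0.4666 0.1222] fromTCP along 28.4 lat -32.8 mm
wallR lo [0.529  0.1079] fromTCP along 27.9 lat 31.2 mm
keepL in [0.4768 0.1375] fromTCP along 45.6 lat -26.1 mm
keepR in [0.5259 0.1263] fromTCP along 45.2 lat 24.2 mm
keepL start [0.4839 0.1655] fromTCP along 74.5 lat -25.2 mm
keepR [0.5317 0.1546] fromTCP along 74.1 lat 23.8 mm
btnL [0.5036 0.2266] fromTCP along 138.4 lat -19.2 mm
btnR [0.5388 0.2185] fromTCP along 138.0 lat 16.9 mm
scrL lo [0.452  0.0845] fromTCP along -11.6 lat -39.0 mm
scrR lo [0.5271 0.0673] fromTCP along -12.2 lat 38.1 mm
scrL hi [0.481  0.2203] fromTCP along 127.3 lat -39.9 mm
scrR hi [0.5565 0.2029] fromTCP along 126.6 lat 37.5 mm
```

```bash
python3 -m creep '[[0.08,0.6,-3,0,0,0.01],[0.08,0.6,-7,0,0,0.01],[0.08,0.6,-10,0,0,0.01],[0.08,0.6,-10.5,0,0,0.01],[0.08,0.6,-10.5,0,0,0.01]]'
python3 -m creep '[[0,0,-0.3,0,0,0],[0,0,-0.6,0,0,0],[0,0,-0.9,0,0,0],[0,0,-1.1,0,0,0],[0,0,-1.1,0,0,0]]'
```

```text
clock: 4.82
tool_pos: [0.4937, 0.0933, 0.1172]
tcp_rot: [-2.447, -1.969, 0.001]
force: [-0.2, -0.2, 0.4]
gripper_width: 0.006
clock: 5.45
tool_pos: [0.4938, 0.0933, 0.1064]
tcp_rot: [-2.447, -1.97, 0.0]
force: [-0.6, -0.2, 3.2]
gripper_width: 0.002
```

```bash
python3 -m creep '[[0,0,-0.1,0,0,0],[0,0,-0.1,0,0,0],[0,0,-0.1,0,0,0]]'
```

```text
clock: 5.82
tool_pos: [0.4938, 0.0933, 0.1063]
tcp_rot: [-2.447, -1.97, 0.0]
force: [-2.8, -0.2, 11.4]
gripper_width: 0.005
```

```bash
python3 -m creep '[[0,0,-0.15,0,0,0],[0.08,0.37,-0.15,0,0,0],[0.16,0.73,-0.15,0,0,0],[0.24,1.1,-0.15,0,0,0],[0.32,1.47,-0.15,0,0,0],[0.39,1.83,-0.15,0,0,0],[0.47,2.2,-0.15,0,0,0],[0.55,2.56,-0.15,0,0,0],[0.63,2.93,-0.15,0,0,0],[0.63,2.93,-0.15,0,0,0]]'
python3 - <<'E'
from h import *
c=cams.capture("wrist");save(c,"wrist2.png")
E
```

```text
clock: 7.08
tool_pos: [0.5004, 0.1221, 0.1063]
tcp_rot: [2.445, 1.97, -0.0]
force: [-3.6, -3.2, 14.7]
gripper_width: 0.007
```

View pics/wrist2.png

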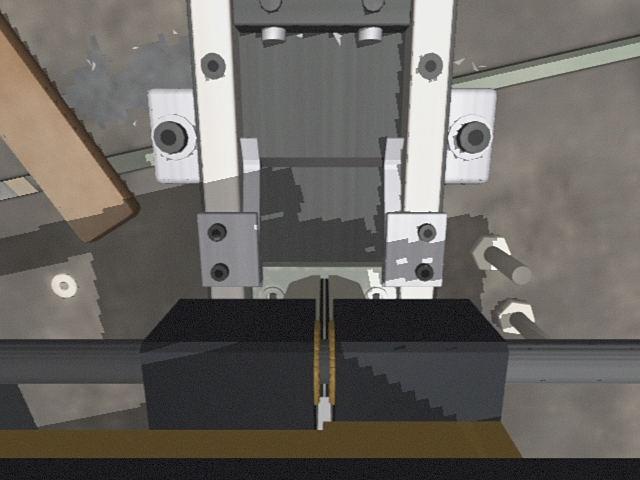

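The lead edge (row 265) has gone in under the keepers, whose mouth is at row 285, and the frame is following the fingers. I'll keep sliding.

```bash
python3 -m creep '[[0,0,-0.17,0,0,0],[0.08,0.44,-0.17,0,0,0],[0.17,0.88,-0.17,0,0,0],[0.26,1.32,-0.17,0,0,0],[0.36,1.76,-0.17,0,0,0],[0.46,2.2,-0.17,0,0,0],[0.56,2.64,-0.17,0,0,0],[0.65,3.08,-0.17,0,0,0],[0.74,3.52,-0.17,0,0,0],[0.84,3.96,-0.17,0,0,0]]'
python3 - <<'E'
from h import *
c=cams.capture("wrist");save(c,"wrist3.png")
E
```

```text
clock: 8.38
tool_pos: [0.5085, 0.1599, 0.1063]
tcp_rot: [2.442, 1.97, -0.004]
force: [-5.9, -11.7, 19.3]
gripper_width: 0.005
```

View pics/wrist3.png

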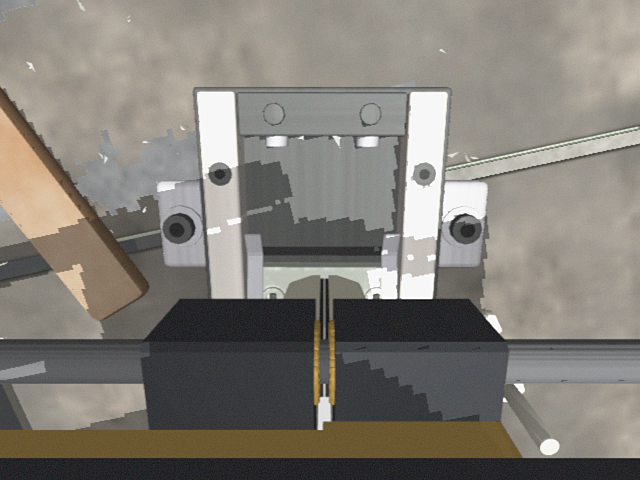

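The lead edge is still at row 265 relative to the fingers, so there's no slip. It is between the leaf springs, with the stop buttons at row 145.

```bash
python3 -m creep '[[0,0.1,-0.19,0,0,0],[0.08,0.5,-0.19,0,0,0],[0.17,0.94,-0.19,0,0,0],[0.26,1.38,-0.19,0,0,0],[0.36,1.82,-0.19,0,0,0],[0.46,2.26,-0.19,0,0,0],[0.56,2.7,-0.19,0,0,0],[0.65,3.14,-0.19,0,0,0],[0.74,3.58,-0.19,0,0,0],[0.84,4.02,-0.19,0,0,0]]'
python3 - <<'E'
from h import *
c=cams.capture("wrist");save(c,"wrist4.png")
E
```

```text
clock: 9.68
tool_pos: [0.5169, 0.1985, 0.1063]
tcp_rot: [2.439, 1.969, -0.008]
force: [-5.3, -11.5, 19.5]
gripper_width: 0.006
```

View pics/wrist4.png

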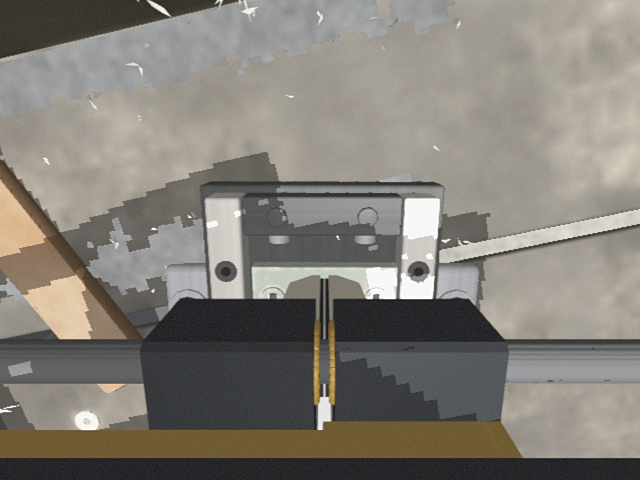

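It is still following (lead at row 264). The gap to the buttons (row 243) is about 12 mm. I'll push on to the stop with a small overtravel.

```bash
python3 -m creep '[[0,0.1,-0.19,0,0,0],[0.06,0.3,-0.19,0,0,0],[0.1,0.5,-0.19,0,0,0],[0.14,0.7,-0.19,0,0,0],[0.18,0.9,-0.19,0,0,0],[0.23,1.1,-0.19,0,0,0],[0.27,1.3,-0.19,0,0,0],[0.3,1.45,-0.19,0,0,0],[0.33,1.55,-0.19,0,0,0],[0.33,1.55,-0.19,0,0,0]]'
python3 - <<'E'
from h import *
c=cams.capture("wrist");save(c,"wrist5.png")
E
```

```text
clock: 10.98
tool_pos: [0.5203, 0.2117, 0.1063]
tcp_rot: [2.435, 1.969, -0.012]
force: [-4.2, -14.5, 19.5]
gripper_width: 0.005
```

View pics/wrist5.png

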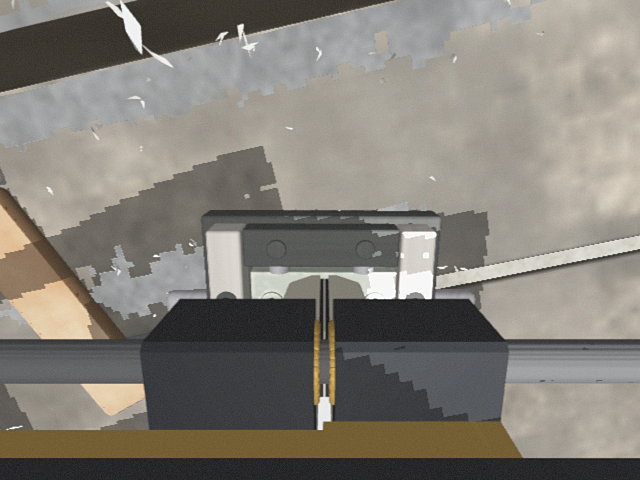

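The lead edge is now at the button faces (row 271–272) and the push force has risen to 14.5 N. I'll give it one more firm push, then lift straight off.

```bash
python3 -m creep '[[0,0.1,-0.2,0,0,0],[0.05,0.3,-0.2,0,0,0],[0.08,0.4,-0.2,0,0,0],[0.08,0.4,-0.2,0,0,0]]'
python3 -m creep '[[0.02,0.1,0.3,0,0,0],[0.02,0.1,1,0,0,0],[0.02,0.1,3,0,0,0],[0.02,0.1,6,0,0,0],[0.02,0.1,9,0,0,0],[-0.5,-2,11,0,0,0],[-1,-5,11,0,0,0],[-1.5,-8,12,0,0,0],[-1.5,-10,13,0,0,0],[-1.5,-10,13,0,0,0]]'
python3 - <<'E'
from h import *
c=cams.capture("wrist");save(c,"wrist6.png")
T=sensors.sense()["tool_pos"];print(sensors.sense()["force"])
E
```

```text
clock: 11.52
tool_pos: [0.5205, 0.2123, 0.1063]
tcp_rot: [2.43, 1.968, -0.021]
force: [-6.7, -16.4, 22.2]
gripper_width: 0.003
clock: 12.78
tool_pos: [0.506, 0.1118, 0.237]
tcp_rot: [2.432, 1.965, -0.018]
force: [0.3, 0.5, -0.1]
gripper_width: 0.004
[-0.60659013 -0.63887508 -0.54433273]
```

View pics/wrist6.png

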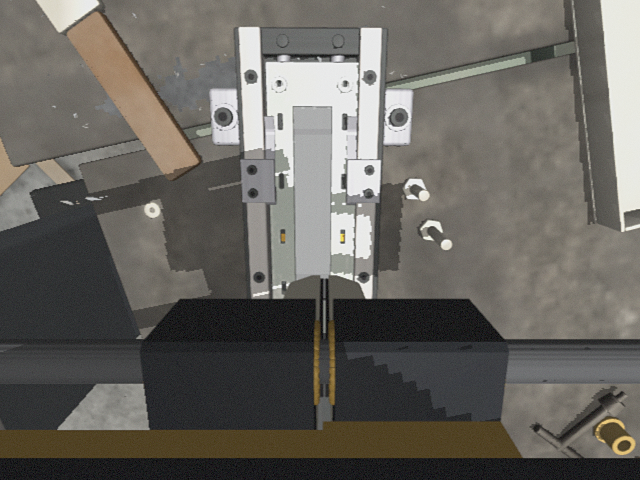

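The frame appears to be at the buttons (row ~62), with both bolts standing. I'll zoom in to confirm contact.

```bash
python3 - <<'E'
import cv2
a=cv2.imread("pics/wrist6.png")[30:105,260:360]
cv2.imwrite("pics/z.png",cv2.resize(a,(800,600),interpolation=cv2.INTER_CUBIC))
E
```

```text
(no output)
```

View pics/z.png

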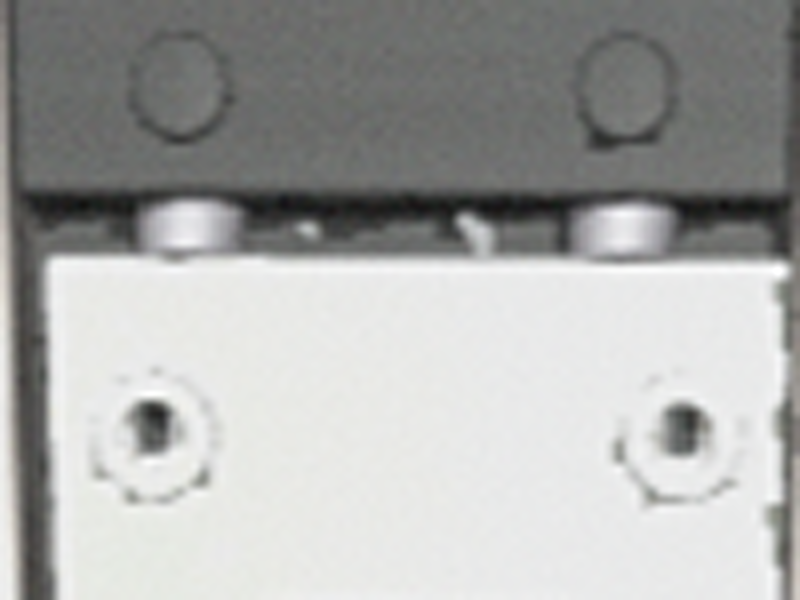

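The lead edge meets both button faces with no visible gap, and the hand is clear. I'm handing in.

```bash
python3 -c "
from rig import job;print(job.hand_in())"
```

```text
the job is handed in; nothing more can be done
None
```

The frame is loaded: it sits home against both stop buttons, under the keeper lips and leaf springs. The hand is clear above it. I handed the job in shortly after the clock read 12.8 s, well inside the 48 s limit.

- **Slide:** I pressed the closed fingertips on the leading bar, about 14 mm behind its end, and dragged the frame about 12 cm. The press was 11–15 N at the lips, about 19.5 N under the leaf springs and 22 N on the last short push. That last value is slightly over the suggested 12–20 N.
- **Stop:** On the last push the force along the slide rose to about 17 N and the fingers barely advanced, so the frame was against the stop.
- **Last checks:** After I lifted off, the wrist picture showed the lead edge meeting both button faces with no visible gap. Force on the tool was near zero. Both bolts were standing.
- **Not checked:** The nut was out of view in the last picture, though nothing went near it. I did not measure the leaf spring angles.

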